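# Line up the valve set for its pressure test

## Task

Get the valve set on the board ready for its pressure test: first shut the drain cock by swinging its lever fully round to its stop, across the cock. Then open the stop valve all the way by its handwheel (anticlockwise; the wheel climbs as it opens) until you feel it come up against its back stop, and finally turn it back about a quarter turn so that it cannot seize there. Use a light hand and force neither of them, and leave the other things on the board where they are.

Things in the scene. Friction and masses are not known exactly. Their poses are not given: they have to be found in the camera images.
- valve_set: Fixed valve set on a level plywood board 300 x 520 x 18 mm: a 48 mm steel pipe along y, its axis 85 mm above the table, with a brass globe stop valve, a drain cock on a branch and a gauge. Origin on the table under the stop valve's upright stem, z up. Pipe from y -283 to +218 mm, highest 115 mm. Drain cock's pivot at x +75, y -165 mm. Gauge at y +112 mm, 62 mm wide, top 204 mm high.
- handwheel: Dark iron handwheel of the stop valve, level, 148 mm across. Origin at the hub's centre, mid-height of rim and spokes; z up, x along a spoke. Anticlockwise from above opens it and it climbs 5 mm per turn; clockwise it sinks alike. 1 to 1.7 turns remain to the unseen back stop. Drag 0.11 N m (3 N at 40 mm), stays put; at the stop the push climbs steeply within a few degrees: over 30 N is forcing.
- spoke (a point): Point on the handwheel, 40 mm out on the spoke along its x axis, mid-thickness. Three straight spokes 120 degrees apart, 12 mm wide, 9 mm thick, level with the rim. Hub 27 mm across, 22 mm high, nut 7 mm on top. Rim 12 mm thick, centred 68 mm out: the three gaps are open from 14 to 62 mm out, and closed fingertips can reach down through one and push a spoke round.
- nut_top (a point): Centre of the top of the fixed brass packing nut under the wheel, 178 to 184 mm above the table (the bonnet is screwed in more or less deep, at any angle). The bonnet lies within 18 mm of the axis down to 16 mm under this point, within 31 mm down to 34 mm, within 36 mm down to 52 mm; the valve body is below. Above the nut only the 13 mm stem, up to the wheel.
- drain_lever: Drain cock's level lever. Origin on its upright pivot, 123 mm above the table; x points along the lever to its free end 101 mm out; z up. Drain open: x along the valve_set's +x. It shuts clockwise from above, a quarter turn, to a stop where it points along the valve_set's -y. Starts 0 to 20 degrees from open. Drag 0.18 N m, stays put; over 30 N is forcing.
- lever_grip (a point): Middle of the lever's black rubber sleeve, 67 mm out from the pivot. Sleeve 33 to 101 mm out, 22 mm wide, 12 mm high (119 to 131 mm above the table). Under it, when open, the brass cock (top 104 mm high, to 18 mm from the pivot) and its hose tail (top 102 mm, to 56 mm from the pivot); when shut, nothing above the board.
- paste_jar: Bystander: a jar 58 mm wide and 75 mm high standing on the board beyond the pipe (origin at its foot).
- tape_roll: Bystander: a white roll of thread tape 60 mm wide and 14 mm high lying on the board beyond the stop valve (origin under its centre).
- spanner: Bystander: a steel spanner 190 mm long lying on the board on the robot's side of the pipe (origin under its middle).

How it is judged:
By the outcome, as a careful person would: the job done as asked, in the order asked, and still so for the second after the job is handed in, with the robot touching nothing.
It also fails if it takes over 67 s, if anything falls off the work surface, if the arm or the gripper's body presses on something with over 40 N, if the wrist force passes 120 N, or if a joint passes its speed limit or range.

## Robot

A 7-joint arm with a two-finger parallel gripper is mounted at the origin on the work surface. World frame = base frame: x ahead of the robot, y to its left, z up, the work surface at z = 0. Lengths are in m, angles in rad, forces in N, time in s.
With the tool pointing down it reaches from about 0.425 to 0.95 m from the base axis. Payload 4.7 kg.
Tool frame: the origin (TCP) lies midway between the tips of the shut fingers; the grasp point (between the pads) lies 19 mm behind it; y points along the fingers, x is the direction in which the jaws open and shut, and the axes are right-handed (so a half turn about y gives the same grasp; the last joint's range is limited). The gripper opens to 87 mm and grips with 3 to 60 N. Pads are 19 mm wide; open, the fingers measure 117 mm over their backs; the gripper's body (75 mm by 190 mm) begins 51 mm behind the grasp point.
Start: joints at [1.139, 0.469, -0.049, 1.532, 0.024, 1.141, -0.082], TCP at [0.265, -0.621, 0.223] pointing down, gripper open.
Joint ranges: [-2.59, 2.59], [-0.33, 1.99], [-1.39, 1.29], [0.1, 2.45], [-1.04, 4.18], [0.21, 1.99], [-2.66, 2.66]. Speed limits (rad/s): [2.57, 2.57, 3.14, 3.14, 3.14, 3.14, 3.14].

## Interface

Orientations are given as [roll, pitch, yaw] about the fixed x, y, z axes, in that order (R = Rz(yaw) Ry(pitch) Rx(roll)).
In Python, from cell import env, vision, job gives the robot as it stands.
- The arm moves only by the shell command python3 -m jog 'ROWS' [FORCE]. ROWS is JSON, a list of rows, each a list of 3 entries, a list of its own where there are three numbers: the shift along the tool's x, y, z in mm, then the turn, a rotation vector about the tool's x, y, z in rad, then the opening, from 0 (shut) to 1 (fully open). In form: [[[x, y, z], [rx, ry, rz], grip], ...]. A call has exactly 8 rows; each row is the pose to reach, as a shift and turn from the pose commanded when the call began, along the tool's axes at that moment; what a row does not reach only later rows make up. A row lasts 1/12 s, in which the tool goes at most 41.7 mm and 7.16 degrees, less where a joint would pass 70% of its speed; a pose out of reach is approached as far as the arm can. A call with a gripper value outside its range is refused whole. The fingers move at their own pace and stop on an object; FORCE is the grip in N (left out, the last holds). Time passes only in rows, so rows that repeat a pose let the fingers close, or fill a call up. It gives the time, the measured TCP pose, the force and the opening at its end, in the units of the state.
- env.get_obs(): the state, without advancing time (a new reading comes with each control period).
- vision.read_camera(name): name is "scene" or "top" or "wrist"; returns (picture, depth): 480x640x3 uint8, blue, green, red; 480x640 float32, m along the optical axis (not along the pixel's ray), 0 where there is no reading.
- vision.get_calibration(name): a dict with "mtx" (3x3 intrinsics, pixels), "R" (3x3) and "t" (3): a world point X has camera coordinates R X + t. Camera axes: x right, y down, z forward; pixel columns grow to the right and rows downward; lengths in m; the calibration is good to about 2 mm. A picture is of the moment at which its call begins: read the wrist's pose just before it. get_calibration takes no time and is no camera call; for the wrist camera it gives the pose at the moment of the call.
- job.sign_off(): hands the job in, once; it reports no verdict.
The state is a dict: "clock": time; "joint_pos": joint angles; "joint_vel": joint speeds; "joint_efforts": joint torques, N m; "position": TCP position; "tcp_rot": TCP orientation; "wrist_force": force on the tool from outside, world axes, zero at the start; "torque": the same for the moment, N m; "gripper_width": finger opening in m.
Only numpy, scipy, OpenCV 4.12 (cv2) and the standard library are available. Lean on these libraries where they do the work, as an engineer would, in place of code of your own. Each camera call takes 0.05 s, during which the arm holds its last target.

## Working session

There is one attempt and no reset: what is moved stays moved. The work goes in short steps, Python scripts to look and compute and a shell command to move; the robot and the scene stay as the last step left them, time stands still between calls to the robot, and variables do not carry over. Pictures are saved under pics/ and viewed, and the job is handed in when it is done.

```bash
ls; mkdir -p pics; cat > h.py <<'E'
import numpy as np, cv2
from cell import env, vision, job
from scipy.spatial.transform import Rotation as Ro
def st():
    o=env.get_obs(); print('t',round(o['clock'],2),'p',np.round(o['position'],4),'rot',np.round(o['tcp_rot'],3),'F',np.round(o['wrist_force'],1),'w',o['gripper_width'],'q',np.round(o['joint_pos'],2)); return o
def shot(n,f):
    c=vision.get_calibration(n); p,d=vision.read_camera(n); cv2.imwrite('pics/%s.png'%f,p); np.savez('pics/%s.npz'%f,p=p,d=d,**{k:c[k] for k in('mtx','R','t')}); return p,d,c
def cloud(d,c):
    v,u=np.mgrid[0:480,0:640]; K=c['mtx']
    P=np.stack([(u-K[0,2])/K[0,0]*d,(v-K[1,2])/K[1,1]*d,d],-1)
    return (P-np.ravel(c['t']))@np.array(c['R'])
E
python3 - <<'E'
from h import *
st()
shot('scene','s0');shot('top','t0')
st()
E
```

```text
pics
t 0.0 p [ 0.2643 -0.6204  0.2215] rot [-1.571  0.002 -1.168] F [-0.5  0.3 -0.8] w 0.08741652574219101 q [ 1.14  0.47 -0.05  1.53  0.02  1.14 -0.08]
t 0.1 p [ 0.2644 -0.6205  0.2216] rot [-1.571  0.002 -1.168] F [-0.4 -0.1  0.2] w 0.08754324919315938 q [ 1.14  0.47 -0.05  1.53  0.02  1.14 -0.08]
```

View pics/s0.png

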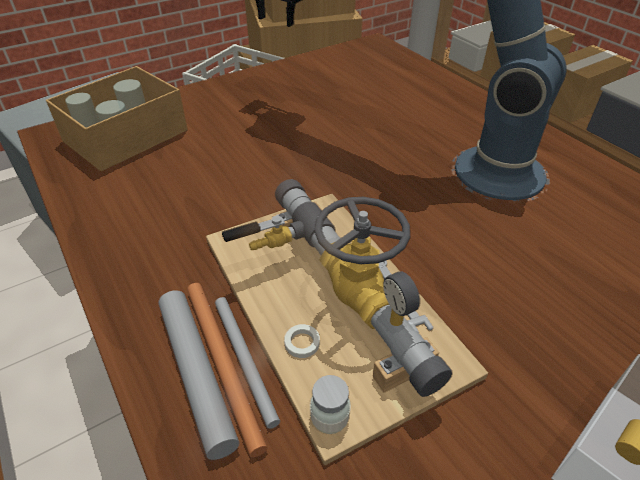

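View pics/t0.png

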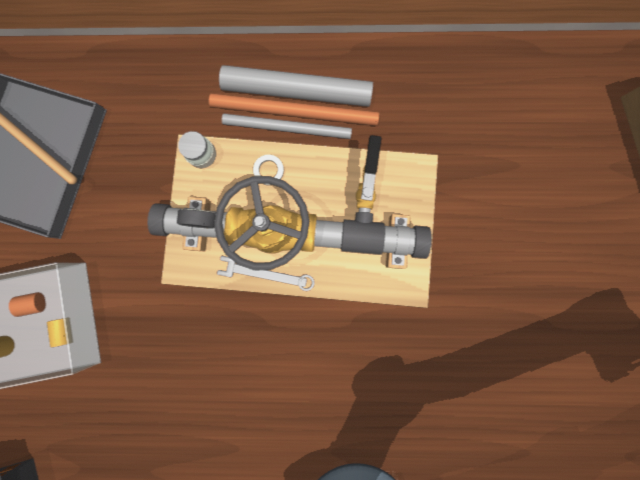

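```bash
python3 - <<'E'
from h import *
for n in('t0','s0'):
    z=np.load('pics/%s.npz'%n); W=cloud(z['d'],z); np.save('pics/%s_w.npy'%n,W)
    ok=z['d']>0; hsv=cv2.cvtColor(z['p'],cv2.COLOR_BGR2HSV)
    X=W[...,0];Y=W[...,1];Z=W[...,2]
    print(n,'valid',ok.mean())
    if n=='t0':
        for u,v in [(262,222),(178,136),(437,154),(163,284),(428,306),(374,145),(369,185),(364,200),(422,241),(161,219),(305,222),(219,205)]:
            print((u,v),np.round(W[v,u],4))
    m=ok&(Z>.196)&(Z<.27)&(X>.3)&(X<.9)&(abs(Y)<.5)
    if n=='t0': m&=(np.hypot(X-W[222,262,0],Y-W[222,262,1])<.09); c0=W[222,262].copy()
    else: m&=(np.hypot(X-c0[0],Y-c0[1])<.09)
    print('n',m.sum(),np.percentile(Z[m],[5,50,95]))
    from scipy.optimize import least_squares
    P=W[m]; r=np.hypot(P[:,0]-c0[0],P[:,1]-c0[1]); Q=P[(r>.055)]
    f=least_squares(lambda a:np.hypot(Q[:,0]-a[0],Q[:,1]-a[1])-a[2],[c0[0],c0[1],.068],loss='soft_l1',f_scale=.003)
    print('circ',f.x, 'rimz',np.percentile(Q[:,2],[5,50,90,98]))
    rr=np.hypot(P[:,0]-f.x[0],P[:,1]-f.x[1]); S=P[(rr>.025)&(rr<.055)]
    a=np.degrees(np.arctan2(S[:,1]-f.x[1],S[:,0]-f.x[0])); h,e=np.histogram(a,72,(-180,180)); print([(e[i],h[i]) for i in range(72) if h[i]>2]); print('spoke ang mod120',np.degrees(np.angle(np.exp(3j*np.radians(a)).mean()))/3, 'z',np.percentile(S[:,2],[10,50,90]))
E
```

```text
t0 valid 0.996025390625
(262, 222) [0.5456 0.1545 0.2397]
(178, 136) [7.458e-01 3.641e-01 7.000e-04]
(437, 154) [ 0.7061 -0.1619  0.0017]
(163, 284) [ 0.4445  0.3864 -0.0024]
(428, 306) [ 0.4039 -0.1395 -0.0035]
(374, 145) [ 0.6902 -0.0226  0.1313]
(369, 185) [ 0.6212 -0.014   0.1254]
(364, 200) [ 0.599  -0.0074  0.0983]
(422, 241) [ 0.5251 -0.1065  0.111 ]
(161, 219) [0.5631 0.3517 0.1141]
(305, 222) [0.548  0.092  0.2161]
(219, 205) [0.5742 0.2247 0.2161]
n 3157 [0.21153301 0.21502466 0.22130267]
circ [0.54744475 0.15813064 0.06669622] rimz [0.21139779 0.21500618 0.2169358  0.21801175]
[(np.float64(-120.0), np.int64(16)), (np.float64(-115.0), np.int64(45)), (np.float64(-110.0), np.int64(45)), (np.float64(-105.0), np.int64(39)), (np.float64(-100.0), np.int64(9)), (np.float64(0.0), np.int64(16)), (np.float64(5.0), np.int64(45)), (np.float64(10.0), np.int64(45)), (np.float64(15.0), np.int64(40)), (np.float64(20.0), np.int64(12)), (np.float64(115.0), np.int64(3)), (np.float64(120.0), np.int64(24)), (np.float64(125.0), np.int64(44)), (np.float64(130.0), np.int64(46)), (np.float64(135.0), np.int64(40)), (np.float64(140.0), np.int64(7))]
spoke ang mod120 11.662786017830276 z [0.21288241 0.2145324  0.21615473]
s0 valid 0.9960091145833333
n 2808 [0.20878333 0.21495769 0.22353066]
circ [0.54911337 0.16148714 0.06686725] rimz [0.20930447 0.21494399 0.21685215 0.217789  ]
[(np.float64(-120.0), np.int64(11)), (np.float64(-115.0), np.int64(27)), (np.float64(-110.0), np.int64(28)), (np.float64(-105.0), np.int64(34)), (np.float64(-100.0), np.int64(4)), (np.float64(-5.0), np.int64(3)), (np.float64(0.0), np.int64(20)), (np.float64(5.0), np.int64(29)), (np.float64(10.0), np.int64(39)), (np.float64(15.0), np.int64(55)), (np.float64(125.0), np.int64(66)), (np.float64(130.0), np.int64(48)), (np.float64(135.0), np.int64(34)), (np.float64(140.0), np.int64(20))]
spoke ang mod120 12.350867144463338 z [0.20930972 0.21449015 0.21595796]
```

```bash
python3 - <<'E'
from h import *
for n in('t0','s0'):
    z=np.load('pics/%s.npz'%n); W=np.load('pics/%s_w.npy'%n); X,Y,Z=W[...,0],W[...,1],W[...,2]
    m=((Z>.012)&(Z<.024)&(X>.35)&(X<.85)&(Y>-.3)&(Y<.5)).astype(np.uint8)
    P=(W[m>0][:,:2]*1000).astype(np.float32); print(n,'board',cv2.minAreaRect(cv2.convexHull(P)))
    # pipe direction: high points
    m=(Z>.100)&(Z<.125)&(abs(X-.54)<.05)&(Y>-.12)&(Y<.02); P=W[m]
    print('pipe',np.polyfit(P[:,1],P[:,0],1))
    hsv=cv2.cvtColor(z['p'],cv2.COLOR_BGR2HSV)
    m=(Z>.116)&(Z<.137)&(X>.605)&(X<.73)&(Y>-.08)&(Y<.03); P=W[m]
    c=P[:,:2].mean(0); vx=np.linalg.svd(P[:,:2]-c,full_matrices=False)[2][0]
    print('lever',len(P),c,np.degrees(np.arctan2(*(vx*np.sign(vx[0]))[::-1])), P[:,0].min(),P[:,0].max(),np.percentile(P[:,2],[5,50,95]))
    d=m&(hsv[...,2]<70); P=W[d]; c=P[:,:2].mean(0); vx=np.linalg.svd(P[:,:2]-c,full_matrices=False)[2][0]
    print('sleeve',len(P),c,np.degrees(np.arctan2(*(vx*np.sign(vx[0]))[::-1])), np.ptp((P[:,:2]-c)@vx))
E
```

```text
t0 board ((622.3734130859375, 107.19815063476562), (520.4743041992188, 397.2099304199219), 85.07510375976562)
pipe [0.11467666 0.53637959]
lever 713 [ 0.65792253 -0.01859216] -8.369234402290811 0.6055085102895276 0.7089599068822666 [0.12402867 0.13032267 0.1332411 ]
sleeve 410 [ 0.67526883 -0.0200658 ] -8.98539981668884 0.06585804045936172
s0 board ((639.3873291015625, 105.63044738769531), (522.0850830078125, 435.116943359375), 85.18013763427734)
pipe [0.16594841 0.5443586 ]
lever 607 [ 0.65986596 -0.01585907] -7.418688660430013 0.6050033578610012 0.7078381216108531 [0.12323495 0.1302777  0.1328731 ]
sleeve 372 [ 0.67654832 -0.01699847] -9.431968091649889 0.06613748476670533
```

```bash
python3 -m jog '[[[-60,0,40],[0,-0.12,0],0],[[-140,-10,80],[0,-0.24,0],0],[[-180,-10,120],[0,-0.36,0],0],[[-215,-10,150],[0,-0.48,0],0],[[-250,-10,180],[0,-0.6,0],0],[[-290,-10,210],[0,-0.72,0],0],[[-330,-10,240],[0,-0.84,0],0],[[-360,-10,260],[0,-0.95,0],0]]' 20
```

```text
clock: 0.77
position: [0.3366, -0.2941, 0.2315]
tcp_rot: [-1.571, 0.0, -0.212]
wrist_force: [0.5, 0.8, 0.6]
gripper_width: 0.0419
```

```bash
python3 -m jog '[[[30,0,25],[0,-0.1,0],0],[[60,0,60],[0,-0.212,0],0],[[90,0,95],[0,-0.212,0],0],[[120,0,130],[0,-0.212,0],0],[[150,0,165],[0,-0.212,0],0],[[175,0,200],[0,-0.212,0],0],[[200,0,220],[0,-0.212,0],0],[[200,0,220],[0,-0.212,0],0]]'
```

```text
clock: 1.43
position: [0.584, -0.1183, 0.2315]
tcp_rot: [-1.566, -0.003, 0.002]
wrist_force: [-0.6, 0.5, -0.0]
gripper_width: 0.0009
```

```bash
python3 -m jog '[[[28,0,30],[0,0,0],0],[[56,0,60],[0,0,0],0],[[84,0,95],[0,0,0],0],[[108,0,130],[0,0,0],0],[[108,35,130],[0,0,0],0],[[108,70,130],[0,0,0],0],[[108,100,130],[0,0,0],0],[[108,119,130],[0,0,0],0]]'; python3 - <<'E'
from h import *
st();shot('top','t1')
E
```

```text
clock: 2.1
position: [0.6859, 0.0041, 0.1082]
tcp_rot: [-1.572, 0.006, -0.005]
wrist_force: [-0.6, -0.5, -0.7]
gripper_width: 0.0005
t 2.1 p [0.6859 0.0041 0.1082] rot [-1.572  0.006 -0.005] F [-0.6 -0.5 -0.7] w 0.0005072709048989692 q [ 0.25  0.64 -0.48  1.59  0.34  1.   -0.34]
```

View pics/t1.png

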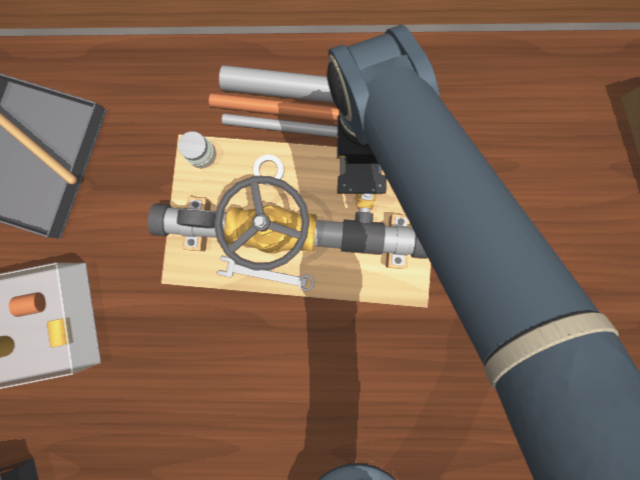

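```bash
python3 - <<'E'
import numpy as np
p=np.array([.6086,-.0108]);s=np.array([.686,.004])
for th in list(range(-8,-80,-6))+list(range(-80,-106,-2)):
    t=np.radians(th);u=np.array([np.cos(t),np.sin(t)]);n=np.array([-u[1],u[0]])
    off=.011+.015*abs(n[0])+.0095*abs(n[1])
    print(th,np.round((p+.08*u+n*off-s)*1000,1))
E
```

```text
-8 [ 5.  -3.7]
-14 [  6. -11.]
-20 [  6.3 -18.6]
-26 [  6.  -26.4]
-32 [  4.8 -34.3]
-38 [  2.7 -42.2]
-44 [ -0.2 -50. ]
-50 [ -4.1 -57.7]
-56 [ -8.8 -65. ]
-62 [-14.5 -72. ]
-68 [-21.  -78.3]
-74 [-28.4 -84. ]
-80 [-36.5 -88.8]
-82 [-39.4 -90.2]
-84 [-42.3 -91.5]
-86 [-45.3 -92.7]
-88 [-48.3 -93.8]
-90 [-51.4 -94.8]
-92 [-53.9 -95.7]
-94 [-56.4 -96.5]
-96 [-59.  -97.2]
-98 [-61.6 -97.8]
-100 [-64.3 -98.3]
-102 [-67.  -98.8]
-104 [-69.7 -99.2]
```

```bash
python3 -m jog '[[[3,0,-2],[0,0,0],0],[[6,0,-8],[0,0,0],0],[[6,0,-16],[0,0,0],0],[[6,0,-24],[0,0,0],0],[[5,0,-32],[0,0,0],0],[[3,0,-40],[0,0,0],0],[[0,0,-48],[0,0,0],0],[[-3,0,-55],[0,0,0],0]]'; python3 - <<'E'
from h import *
st();shot('scene','s2')
E
```

```text
clock: 2.82
position: [0.6851, -0.0516, 0.1134]
tcp_rot: [-1.571, -0.002, -0.007]
wrist_force: [-0.4, 2.7, 0.7]
gripper_width: 0.0004
t 2.82 p [ 0.6851 -0.0516  0.1134] rot [-1.571 -0.002 -0.007] F [-0.4  2.7  0.7] w 0.00041511952231314535 q [ 0.34  0.64 -0.48  1.59  0.33  1.   -0.26]
```

View pics/s2.png

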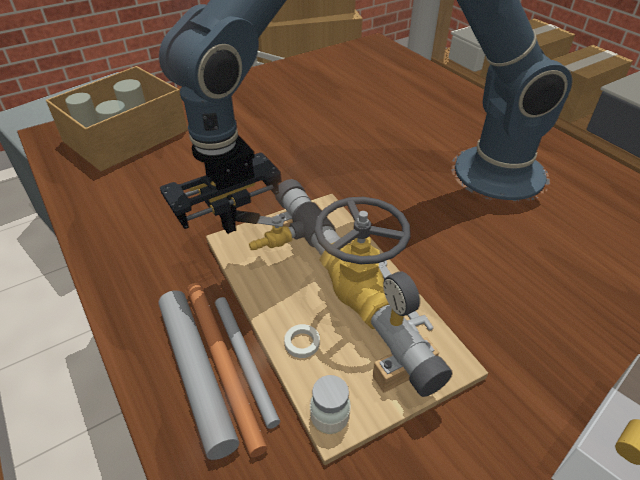

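```bash
python3 -m jog '[[[-3,1,-5],[0,0,0],0],[[-8,2,-10],[0,0,0],0],[[-14,3,-17],[0,0,0],0],[[-20,3,-23],[0,0,0],0],[[-27,3,-29],[0,0,0],0],[[-33,3,-32],[0,0,0],0],[[-37,3,-34],[0,0,0],0],[[-40,3,-36],[0,0,0],0]]'
python3 -m jog '[[[-1,0,0],[0,0,0],0],[[-2,0,-1],[0,0,0],0],[[-3,0,-1],[0,0,0],0],[[-4,0,-1],[0,0,0],0],[[-5,0,-2],[0,0,0],0],[[-6,0,-2],[0,0,0],0],[[-7,0,-3],[0,0,0],0],[[-7,0,-3],[0,0,0],0]]'
```

```text
clock: 3.53
position: [0.6439, -0.0865, 0.1095]
tcp_rot: [-1.571, 0.0, -0.006]
wrist_force: [2.3, 1.4, 0.2]
gripper_width: 0.0003
clock: 4.2
position: [0.6375, -0.0889, 0.1097]
tcp_rot: [-1.571, 0.0, -0.006]
wrist_force: [1.2, 1.8, 0.9]
gripper_width: 0.0004
```

```bash
python3 -m jog '[[[-1,0,0],[0,0,0],0],[[-2,0,-1],[0,0,0],0],[[-3,0,-1],[0,0,0],0],[[-4,0,-1],[0,0,0],0],[[-5,0,-2],[0,0,0],0],[[-5.5,0,-2],[0,0,0],0],[[-6,0,-2],[0,0,0],0],[[-6,0,-2],[0,0,0],0]]'
python3 -m jog '[[[-0.3,0,0],[0,0,0],0],[[-0.6,0,0],[0,0,0],0],[[-1,0,0],[0,0,0],0],[[-1.3,0,0],[0,0,0],0],[[-1.6,0,0],[0,0,0],0],[[-2,0,0],[0,0,0],0],[[-2,0,0],[0,0,0],0],[[-2,0,0],[0,0,0],0]]'
```

```text
clock: 4.87
position: [0.6316, -0.0912, 0.1097]
tcp_rot: [-1.571, 0.0, -0.006]
wrist_force: [1.3, 0.8, 0.9]
gripper_width: 0.0003
clock: 5.53
position: [0.6297, -0.0914, 0.1098]
tcp_rot: [-1.571, -0.0, -0.006]
wrist_force: [2.4, -0.7, 0.8]
gripper_width: 0.0002
```

```bash
python3 -m jog '[[[-0.3,0,0],[0,0,0],0],[[-0.6,0,0],[0,0,0],0],[[-1,0,0],[0,0,0],0],[[-1.3,0,0],[0,0,0],0],[[-1.6,0,0],[0,0,0],0],[[-2,0,0],[0,0,0],0],[[-2,0,0],[0,0,0],0],[[-2,0,0],[0,0,0],0]]'
```

```text
clock: 6.2
position: [0.6277, -0.0914, 0.1097]
tcp_rot: [-1.571, -0.0, -0.006]
wrist_force: [1.9, -1.7, 1.0]
gripper_width: 0.0004
```

```bash
python3 -m jog '[[[-0.3,0,0],[0,0,0],0],[[-0.6,0,0],[0,0,0],0],[[-1,0,0],[0,0,0],0],[[-1.3,0,0],[0,0,0],0],[[-1.6,0,0],[0,0,0],0],[[-2,0,0],[0,0,0],0],[[-2,0,0],[0,0,0],0],[[-2,0,0],[0,0,0],0]]'
```

```text
clock: 6.87
position: [0.6257, -0.091, 0.1098]
tcp_rot: [-1.571, -0.0, -0.006]
wrist_force: [3.0, -2.3, 0.1]
gripper_width: 0.0005
```

```bash
python3 -m jog '[[[-0.3,0,0],[0,0,0],0],[[-0.6,0,0],[0,0,0],0],[[-1,0,0],[0,0,0],0],[[-1.3,0,0],[0,0,0],0],[[-1.6,0,0],[0,0,0],0],[[-2,0,0],[0,0,0],0],[[-2,0,0],[0,0,0],0],[[-2,0,0],[0,0,0],0]]';python3 - <<'E'
from h import *
p,d,c=shot('scene','s3')
cv2.imwrite('pics/s3c.png',cv2.resize(p[130:290,150:350],None,fx=3.7,fy=3.7))
E
```

```text
clock: 7.53
position: [0.6236, -0.0909, 0.1097]
tcp_rot: [-1.571, 0.0, -0.006]
wrist_force: [2.9, -2.4, 0.2]
gripper_width: 0.0002
```

View pics/s3c.png

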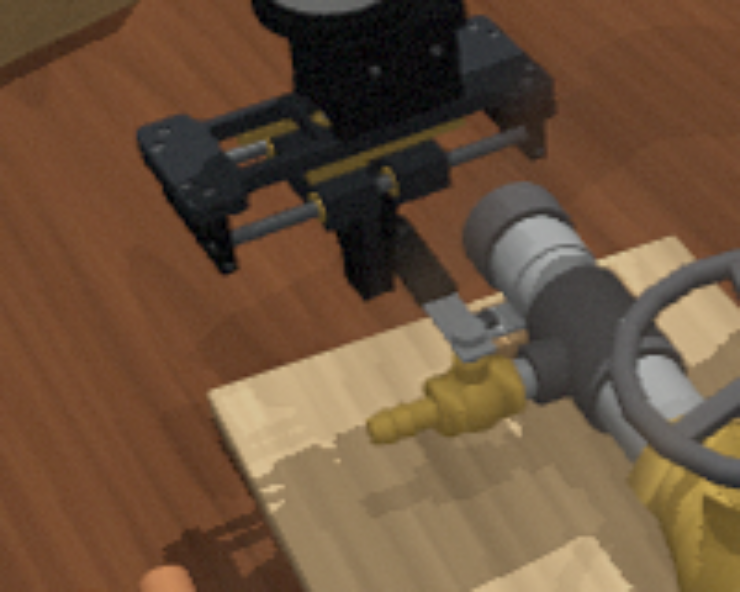

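```bash
python3 -m jog '[[[-0.4,0,0],[0,0,0],0],[[-0.8,0,0],[0,0,0],0],[[-1.2,0,0],[0,0,0],0],[[-1.6,0,0],[0,0,0],0],[[-2,0,0],[0,0,0],0],[[-2.4,0,0],[0,0,0],0],[[-2.8,0,0],[0,0,0],0],[[-3,0,0],[0,0,0],0]]'
```

```text
clock: 8.25
position: [0.6222, -0.091, 0.1099]
tcp_rot: [-1.571, -0.004, -0.006]
wrist_force: [6.3, -2.2, -2.5]
gripper_width: 0.0003
```

```bash
python3 -m jog '[[[-0.3,0,0],[0,0,0],0],[[-0.6,0,0],[0,0,0],0],[[-0.8,0,0],[0,0,0],0],[[-1,0,0],[0,0,0],0],[[-1,0,0],[0,0,0],0],[[-1,0,0],[0,0,0],0],[[-1,0,0],[0,0,0],0],[[-1,0,0],[0,0,0],0]]'
```

```text
clock: 8.92
position: [0.6222, -0.091, 0.1099]
tcp_rot: [-1.57, -0.006, -0.006]
wrist_force: [9.1, -2.6, -3.9]
gripper_width: 0.0005
```

```bash
python3 -m jog '[[[8,0,0],[0,0,0],0],[[14,-10,0],[0,0,0],0],[[14,-45,0],[0,0,0],0],[[14,-80,0],[0,0,0],0],[[14,-115,0],[0,0,0],0],[[4,-142,15],[0,0,0],0],[[-10,-142,50],[0,0,0],0],[[-16,-142,70],[0,0,0],0]]'
python3 -m jog '[[[-6,0,35],[0,0,0],0],[[-12,0,70],[0,0,0],0],[[-18,0,105],[0,0,0],0],[[-24,0,130],[0,0,0],0],[[-33,0,153],[0,0,0],0],[[-33,0,153],[0,0,0],0],[[-33,0,153],[0,0,0],0],[[-33,0,153],[0,0,0],0]]'
python3 - <<'E'
from h import *
st();p,d,c=shot('scene','s4');shot('top','t4');shot('wrist','w4')
cv2.imwrite('pics/s4c.png',cv2.resize(p[130:310,150:450],None,fx=2.6,fy=2.6))
E
```

```text
clock: 9.58
position: [0.603, -0.0165, 0.2546]
tcp_rot: [-1.568, -0.001, -0.003]
wrist_force: [-0.5, 1.8, 0.4]
gripper_width: 0.0004
clock: 10.25
position: [0.5716, 0.1321, 0.2518]
tcp_rot: [-1.572, 0.001, -0.006]
wrist_force: [0.1, -1.7, -0.4]
gripper_width: 0.0004
t 10.25 p [0.5716 0.1321 0.2518] rot [-1.572e+00  1.000e-03 -6.000e-03] F [ 0.1 -1.7 -0.4] w 0.0003782596682082427 q [ 0.17  0.37 -0.62  1.69  0.23  1.16 -0.51]
```

View pics/s4c.png

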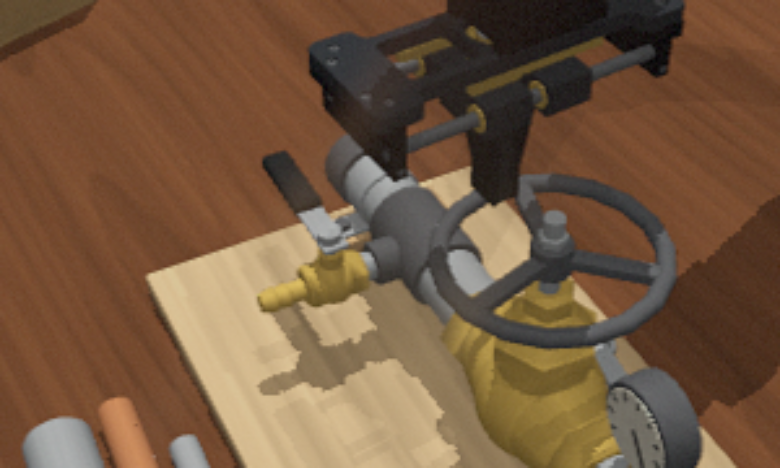

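View pics/w4.png

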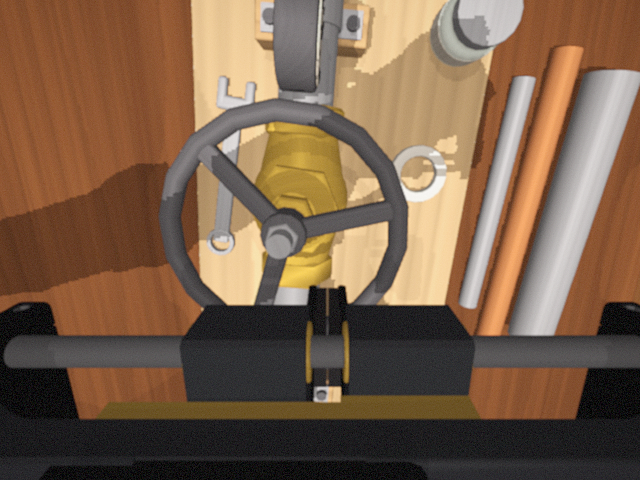

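View pics/t4.png

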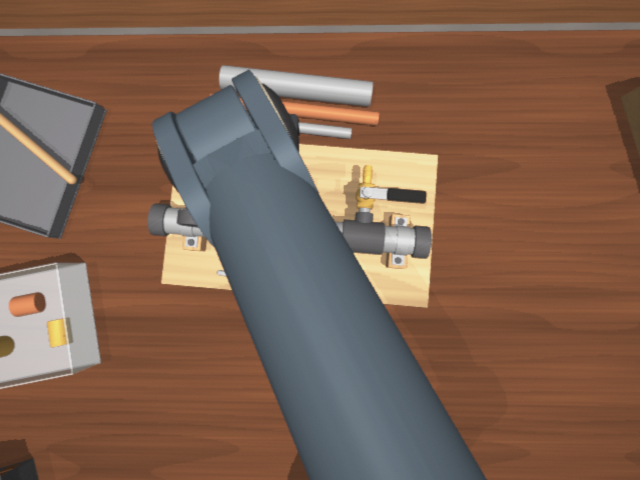

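```bash
cat > wheel.py <<'E'
from h import *
from scipy.optimize import least_squares
def wheel(n,c0=(.548,.159),zr=(.203,.232)):
    z=np.load('pics/%s.npz'%n); W=cloud(z['d'],z); X,Y,Z=W[...,0],W[...,1],W[...,2]
    r=np.hypot(X-c0[0],Y-c0[1]); sat=cv2.cvtColor(z['p'],cv2.COLOR_BGR2HSV)[...,1]
    m=(Z>zr[0])&(Z<zr[1])&(r<.082)&(z['d']>0)&(sat<80)
    if n[0]=='w': m[300:]=False
    Q=W[m&(r>.056)]
    f=least_squares(lambda a:np.hypot(Q[:,0]-a[0],Q[:,1]-a[1])-a[2],[*c0,.068],loss='soft_l1',f_scale=.003).x
    P=W[m]; rr=np.hypot(P[:,0]-f[0],P[:,1]-f[1]); S=P[(rr>.025)&(rr<.055)]
    a=np.arctan2(S[:,1]-f[1],S[:,0]-f[0])
    print(n,'fit',np.round(f,4),'rimz',np.percentile(Q[:,2],[50,90]),'spoke',np.degrees(np.angle(np.exp(3j*a).mean()))/3,'z',np.median(S[:,2]),len(S))
E
python3 - <<'E'
from wheel import *
wheel('w4');wheel('t0');wheel('s0')
E
```

```text
w4 fit [0.5474 0.1605 0.0657] rimz [0.21422742 0.21547963] spoke 11.811507761769576 z 0.21350754703407354 2844
t0 fit [0.5476 0.1589 0.0667] rimz [0.21512123 0.21700073] spoke 11.656455152516557 z 0.21460658534173288 438
s0 fit [0.5493 0.1616 0.0669] rimz [0.21497929 0.21690744] spoke 12.216178726582902 z 0.21456515619683353 406
```

```bash
python3 -m jog '[[[1,15,-1],[0,0,0],0],[[1,30,-1],[0,0,0],0],[[1,45,-1],[0,0,0],0],[[1,57,-1],[0,0,0],0],[[1,57,-1],[0,0,0],0],[[4,57,3],[0,0,0],0],[[8,57,8],[0,0,0],0],[[10,57,13],[0,0,0],0]]'
cat > arc.py <<'E'
import sys
from h import *
C=np.array([.548,.160])
def arc(a1,step,r=.038):
    o=env.get_obs(); p=o['position'][:2]-C; a=np.degrees(np.arctan2(p[1],p[0])); yaw=o['tcp_rot'][2]
    f=np.array(o['wrist_force']); t=np.array([-np.sin(np.radians(a)),np.cos(np.radians(a))])
    print('t %.2f ang %.1f r %.1f z %.1f Ft %.1f F %s'%(o['clock'],a,np.hypot(*p)*1000,o['position'][2]*1000,f[:2]@t,np.round(f,1)))
    for i in range(1,9):
        b=np.radians(a+a1+step*(i-1)); d=(r*np.array([np.cos(b),np.sin(b)])-p)*1000
        print(np.round([d[0]*np.cos(yaw)+d[1]*np.sin(yaw),-d[0]*np.sin(yaw)+d[1]*np.cos(yaw)],1).tolist(),end=' ')
    print()
if __name__=='__main__': arc(float(sys.argv[1]),float(sys.argv[2]))
E
python3 arc.py 8 10
```

```text
clock: 11.07
position: [0.5835, 0.146, 0.1958]
tcp_rot: [-1.57, -0.002, -0.007]
wrist_force: [-0.1, -0.2, 0.6]
gripper_width: 0.0006
t 11.07 ang -21.4 r 38.2 z 195.8 Ft -0.2 F [-0.1 -0.2  0.6]
[1.4, 5.1] [2.3, 11.7] [2.1, 18.3] [0.7, 24.8] [-1.7, 30.9] [-5.2, 36.6] [-9.7, 41.5] [-14.9, 45.6]
```

```bash
python3 -m jog '[[[1.4,0,5.1],[0,0,0],0],[[2.3,0,11.7],[0,0,0],0],[[2.1,0,18.3],[0,0,0],0],[[0.7,0,24.8],[0,0,0],0],[[-1.7,-0.5,30.9],[0,0,0],0],[[-5.2,-1,36.6],[0,0,0],0],[[-9.7,-1,41.5],[0,0,0],0],[[-14.9,-1,45.6],[0,0,0],0]]'; python3 arc.py 10 10
```

```text
clock: 11.73
position: [0.5676, 0.1923, 0.1961]
tcp_rot: [-1.57, -0.002, -0.005]
wrist_force: [1.9, -2.0, 0.3]
gripper_width: 0.0007
t 11.73 ang 58.8 r 37.8 z 196.1 Ft -2.6 F [ 1.9 -2.   0.3]
[-5.8, 3.1] [-12.2, 4.9] [-18.8, 5.6] [-25.4, 5.1] [-31.8, 3.5] [-37.9, 0.8] [-43.4, -2.9] [-48.1, -7.5]
```

```bash
python3 -m jog '[[[-5.8,0,3.1],[0,0,0],0],[[-12.2,0,4.9],[0,0,0],0],[[-18.8,0,5.6],[0,0,0],0],[[-25.4,-0.5,5.1],[0,0,0],0],[[-31.8,-0.5,3.5],[0,0,0],0],[[-37.9,-1,0.8],[0,0,0],0],[[-43.4,-1,-2.9],[0,0,0],0],[[-48.1,-1,-7.5],[0,0,0],0]]'; python3 arc.py 10 10; python3 - <<'E'
from wheel import *
shot('wrist','w5'); shot('scene','s5'); 
E
```

```text
clock: 12.4
position: [0.5184, 0.1849, 0.1971]
tcp_rot: [-1.569, -0.0, -0.005]
wrist_force: [1.4, 2.0, 1.5]
gripper_width: 0.0003
t 12.40 ang 140.0 r 38.6 z 197.1 Ft -2.4 F [1.4 2.  1.5]
[-3.3, -5.9] [-6.1, -11.9] [-7.7, -18.3] [-8.3, -24.9] [-7.7, -31.5] [-5.9, -37.9] [-3.1, -43.9] [0.7, -49.3]
```

View pics/w5.png

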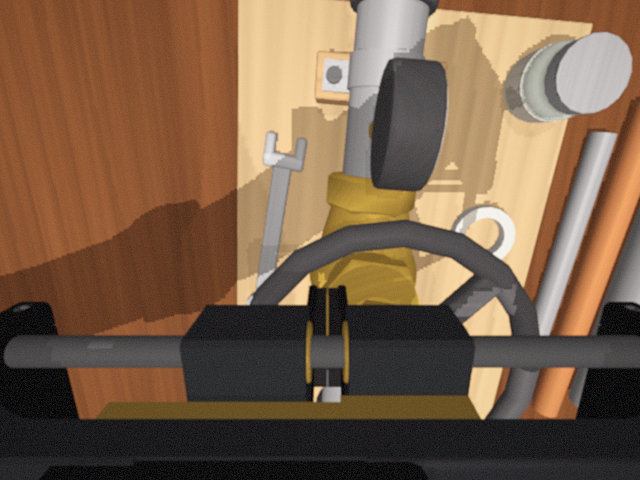

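View pics/s5.png

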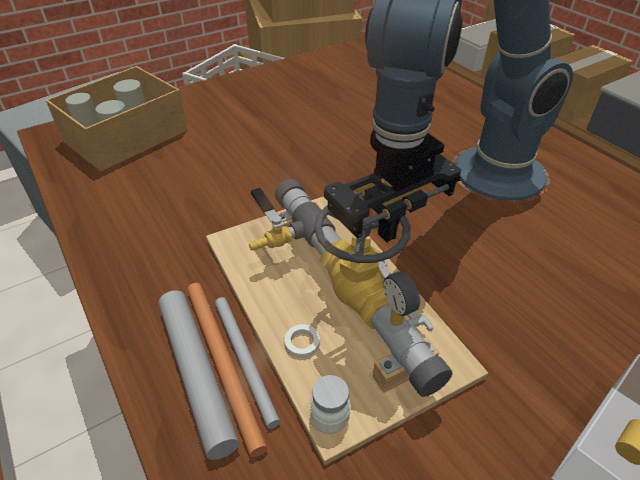

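```bash
python3 -m jog '[[[-3.3,0,-5.9],[0,0,0],0],[[-6.1,0,-11.9],[0,0,0],0],[[-7.7,-0.3,-18.3],[0,0,0],0],[[-8.3,-0.5,-24.9],[0,0,0],0],[[-7.7,-0.5,-31.5],[0,0,0],0],[[-5.9,-0.7,-37.9],[0,0,0],0],[[-3.1,-1,-43.9],[0,0,0],0],[[0.7,-1,-49.3],[0,0,0],0]]'; python3 arc.py 10 10
```

```text
clock: 13.17
position: [0.5187, 0.1337, 0.1973]
tcp_rot: [-1.572, 0.003, -0.006]
wrist_force: [-0.8, 2.7, -0.4]
gripper_width: 0.0005
t 13.17 ang -138.1 r 39.4 z 197.3 Ft -2.5 F [-0.8  2.7 -0.4]
[5.9, -3.6] [11.5, -7.2] [17.6, -9.7] [24.0, -11.2] [30.6, -11.5] [37.2, -10.6] [43.5, -8.7] [49.4, -5.6]
```

```bash
python3 -m jog '[[[5.9,0,-3.6],[0,0,0],0],[[11.5,0,-7.2],[0,0,0],0],[[17.6,-0.5,-9.7],[0,0,0],0],[[24,-0.5,-11.2],[0,0,0],0],[[30.6,-1,-11.5],[0,0,0],0],[[37.2,-1,-10.6],[0,0,0],0],[[43.5,-1,-8.7],[0,0,0],0],[[49.4,-1,-5.6],[0,0,0],0]]'; python3 arc.py 6 5
```

```text
clock: 13.83
position: [0.5692, 0.1263, 0.1978]
tcp_rot: [-1.574, 0.003, -0.008]
wrist_force: [-3.6, -2.2, -0.5]
gripper_width: 0.0006
t 13.83 ang -57.8 r 39.8 z 197.8 Ft -4.2 F [-3.6 -2.2 -0.5]
[2.3, 3.8] [4.8, 6.0] [7.1, 8.4] [9.1, 11.0] [11.0, 13.7] [12.6, 16.6] [13.9, 19.7] [15.0, 22.8]
```

```bash
python3 -m jog '[[[2.3,0,3.8],[0,0,0],0],[[4.8,-0.2,6],[0,0,0],0],[[7.1,-0.2,8.4],[0,0,0],0],[[9.1,-0.4,11],[0,0,0],0],[[11,-0.5,13.7],[0,0,0],0],[[12.6,-0.5,16.6],[0,0,0],0],[[13.9,-0.5,19.7],[0,0,0],0],[[14.2,-0.5,20.7],[0,0,0],0]]'; python3 arc.py 1.5 1.5
```

```text
clock: 14.5
position: [0.5841, 0.1491, 0.1994]
tcp_rot: [-1.571, -0.001, -0.006]
wrist_force: [-2.7, -3.8, -0.7]
gripper_width: 0.0002
t 14.50 ang -16.8 r 37.7 z 199.4 Ft -4.4 F [-2.7 -3.8 -0.7]
[0.6, 0.9] [0.8, 1.8] [1.1, 2.8] [1.2, 3.8] [1.4, 4.8] [1.6, 5.7] [1.7, 6.7] [1.8, 7.7]
```

```bash
python3 -m jog '[[[0.6,0,0.9],[0,0,0],0],[[0.8,0,1.8],[0,0,0],0],[[1.1,0,2.8],[0,0,0],0],[[1.2,0,3.8],[0,0,0],0],[[1.4,-0.1,4.8],[0,0,0],0],[[1.6,-0.1,5.7],[0,0,0],0],[[1.6,-0.1,6.2],[0,0,0],0],[[1.7,-0.1,6.7],[0,0,0],0]]'; python3 arc.py 1.5 1.5
```

```text
clock: 15.17
position: [0.5851, 0.153, 0.1992]
tcp_rot: [-1.575, 0.001, -0.007]
wrist_force: [-2.9, -8.9, 2.6]
gripper_width: 0.0011
t 15.17 ang -10.6 r 37.8 z 199.2 Ft -9.3 F [-2.9 -8.9  2.6]
[0.4, 0.9] [0.5, 1.9] [0.6, 2.9] [0.7, 3.9] [0.8, 4.9] [0.8, 5.9] [0.8, 6.9] [0.8, 7.9]
```

```bash
python3 -m jog '[[[0.1,0,0.3],[0,0,0],0],[[0.2,0,0.6],[0,0,0],0],[[0.3,0,0.9],[0,0,0],0],[[0.4,0,1.2],[0,0,0],0],[[0.5,0,1.5],[0,0,0],0],[[0.5,0,1.8],[0,0,0],0],[[0.5,0,2],[0,0,0],0],[[0.5,0,2],[0,0,0],0]]'; python3 arc.py 1.5 1.5; python3 - <<'E'
from wheel import *
shot('wrist','w6'); shot('scene','s6');shot('top','t6')
wheel('w6');wheel('s6')
E
```

```text
clock: 15.83
position: [0.5856, 0.1534, 0.1991]
tcp_rot: [-1.578, 0.002, -0.009]
wrist_force: [-3.4, -11.1, 3.2]
gripper_width: 0.0005
t 15.83 ang -10.0 r 38.2 z 199.1 Ft -11.5 F [ -3.4 -11.1   3.2]
[-0.0, 1.0] [0.1, 2.0] [0.2, 3.0] [0.3, 4.0] [0.3, 5.0] [0.3, 6.0] [0.3, 7.0] [0.3, 8.0] 
w6 fit [0.5481 0.1623 0.0646] rimz [0.21935749 0.22058556] spoke 21.259354011004596 z 0.21848447837281554 4218
s6 fit [0.5495 0.1616 0.0669] rimz [0.22007877 0.22197867] spoke 19.5722336566898 z 0.219762561843527 354
```

View pics/w6.png

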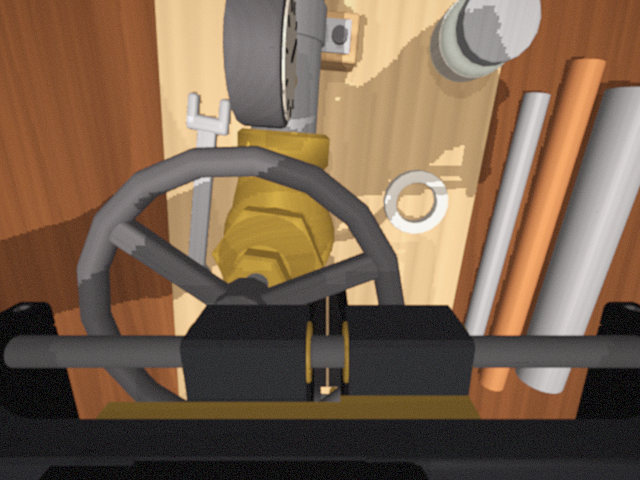

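View pics/s6.png

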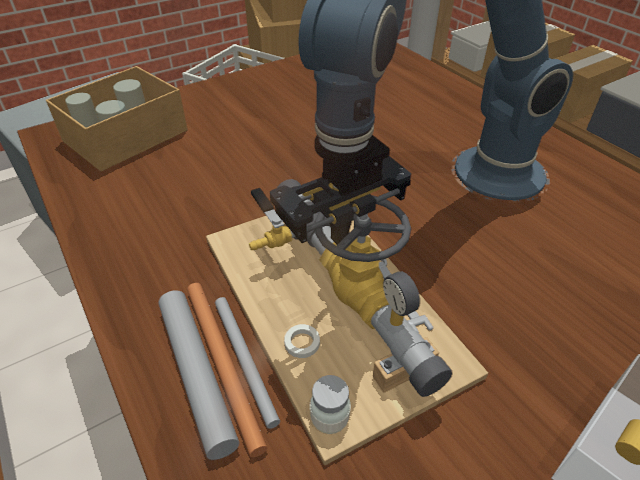

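```bash
python3 -m jog '[[[0,0,0.4],[0,0,0],0],[[0.1,0,0.8],[0,0,0],0],[[0.1,0,1.2],[0,0,0],0],[[0.2,0,1.6],[0,0,0],0],[[0.2,0,2],[0,0,0],0],[[0.2,0,2.4],[0,0,0],0],[[0.3,0,2.8],[0,0,0],0],[[0.3,0,3],[0,0,0],0]]'; python3 arc.py 1.5 1.5
```

```text
clock: 16.65
position: [0.5861, 0.1537, 0.1989]
tcp_rot: [-1.582, 0.002, -0.01]
wrist_force: [-3.5, -15.7, 4.9]
gripper_width: 0.0005
t 16.65 ang -9.3 r 38.6 z 198.9 Ft -16.0 F [ -3.5 -15.7   4.9]
[-0.5, 1.1] [-0.4, 2.1] [-0.3, 3.1] [-0.2, 4.1] [-0.2, 5.0] [-0.2, 6.0] [-0.2, 7.0] [-0.2, 8.0]
```

```bash
python3 -m jog '[[[0,0,-8],[0,0,0],0],[[0,0,-16],[0,0,0],0],[[0,-35,-16],[0,0,0],0],[[0,-62,-18],[0,0,0],0],[[-30,-62,-22],[0,0,0],0],[[-60,-62,-24],[0,0,0],0],[[-70,-62,-24],[0,0,0],0],[[-70,-62,-24],[0,0,0],0]]'; python3 arc.py 1.5 1.5;  python3 - <<'E'
from wheel import *
shot('wrist','w7'); shot('scene','s7')
wheel('w7');wheel('s7')
E
```

```text
clock: 17.32
position: [0.5141, 0.1393, 0.2622]
tcp_rot: [-1.57, -0.002, -0.003]
wrist_force: [-0.0, -0.4, 0.1]
gripper_width: 0.0004
t 17.32 ang -148.6 r 39.8 z 262.2 Ft 0.4 F [-0.  -0.4  0.1]
[2.0, 0.1] [2.6, -0.7] [3.2, -1.6] [3.8, -2.4] [4.4, -3.1] [5.0, -3.9] [5.7, -4.6] [6.3, -5.4] 
w7 fit [0.5462 0.1607 0.0657] rimz [0.21937964 0.22059384] spoke 21.065160204084666 z 0.2185972665765193 2415
s7 fit [0.5493 0.1616 0.0669] rimz [0.22012492 0.22203131] spoke 21.53534107834419 z 0.21958455164567214 413
```

View pics/w7.png

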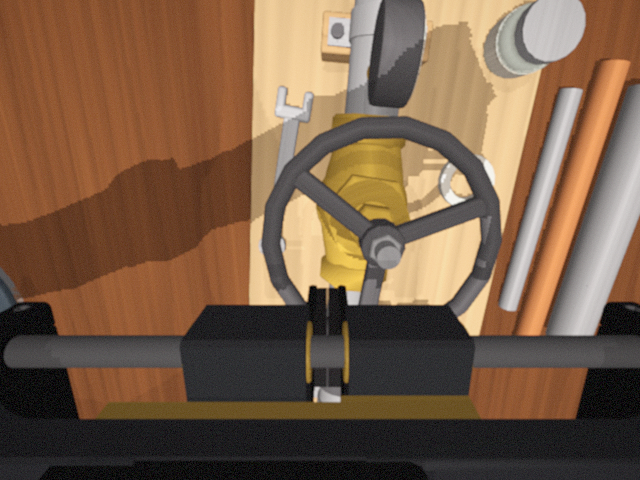

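```bash
python3 -m jog '[[[2,20,0],[0,0,0],0],[[2,40,0],[0,0,0],0],[[2,63,0],[0,0,0],0],[[2,63,0],[0,0,0],0],[[2,63,0],[0,0,0],0],[[4,63,-3],[0,0,0],0],[[7,63,-6.5],[0,0,0],0],[[7,63,-6.5],[0,0,0],0]]'; python3 arc.py 1.5 1.5
```

```text
clock: 18.08
position: [0.5247, 0.13, 0.1996]
tcp_rot: [-1.571, -0.003, -0.008]
wrist_force: [-0.6, -0.7, 0.4]
gripper_width: 0.0004
t 18.08 ang -127.9 r 38.0 z 199.6 Ft -0.0 F [-0.6 -0.7  0.4]
[0.8, -0.6] [1.6, -1.2] [2.4, -1.7] [3.3, -2.3] [4.1, -2.8] [5.0, -3.3] [5.9, -3.7] [6.8, -4.2]
```

```bash
python3 -m jog '[[[0.8,0,-0.6],[0,0,0],0],[[1.6,0,-1.2],[0,0,0],0],[[2.4,0,-1.7],[0,0,0],0],[[3.3,0,-2.3],[0,0,0],0],[[4.1,0,-2.8],[0,0,0],0],[[5,0,-3.3],[0,0,0],0],[[5.9,0,-3.7],[0,0,0],0],[[6.8,0,-4.2],[0,0,0],0]]'; python3 arc.py 1.5 1.5
```

```text
clock: 18.75
position: [0.5264, 0.1286, 0.1983]
tcp_rot: [-1.57, 0.006, -0.004]
wrist_force: [-11.0, 4.6, 6.2]
gripper_width: 0.0003
t 18.75 ang -124.5 r 38.1 z 198.3 Ft -11.6 F [-11.    4.6   6.2]
[0.9, -0.4] [1.7, -1.0] [2.6, -1.5] [3.5, -2.0] [4.4, -2.4] [5.2, -2.9] [6.2, -3.3] [7.1, -3.7]
```

```bash
python3 arc.py -8 -8.5
```

```text
t 18.75 ang -124.5 r 38.1 z 198.3 Ft -11.6 F [-11.    4.6   6.2]
[-4.1, 3.4] [-8.0, 7.5] [-11.2, 12.1] [-13.7, 17.1] [-15.5, 22.5] [-16.4, 28.0] [-16.5, 33.7] [-15.8, 39.2]
```

```bash
python3 -m jog '[[[-9.2,0,6.2],[0,0,0],0],[[-13.1,0,10.3],[0,0,0],0],[[-16.3,0,14.9],[0,0,0],0],[[-18.8,0,19.9],[0,0,0],0],[[-20.6,0,25.3],[0,0,0],0],[[-21.5,0,30.8],[0,0,0],0],[[-21.6,0,36.5],[0,0,0],0],[[-20.9,0,42],[0,0,0],0]]'; python3 arc.py -8.5 -8.5
```

```text
clock: 19.42
position: [0.5089, 0.1678, 0.1981]
tcp_rot: [-1.574, 0.001, -0.006]
wrist_force: [-0.1, -4.1, -0.5]
gripper_width: 0.0005
t 19.42 ang 168.8 r 39.9 z 198.1 Ft 4.0 F [-0.1 -4.1 -0.5]
[3.3, 5.1] [5.5, 10.2] [8.5, 15.0] [12.2, 19.3] [16.5, 23.0] [21.2, 26.0] [26.4, 28.3] [31.8, 29.8]
```

```bash
python3 -m jog '[[[3.3,0,5.1],[0,0,0],0],[[5.5,0,10.2],[0,0,0],0],[[8.5,0,15],[0,0,0],0],[[12.2,0,19.3],[0,0,0],0],[[16.5,0,23],[0,0,0],0],[[21.2,0,26],[0,0,0],0],[[26.4,0,28.3],[0,0,0],0],[[31.8,0,29.8],[0,0,0],0]]'; python3 arc.py -2 -2;  python3 - <<'E'
from wheel import *
shot('wrist','w8'); shot('scene','s8')
wheel('w8');wheel('s8')
E
```

```text
clock: 20.08
position: [0.5404, 0.1987, 0.1979]
tcp_rot: [-1.571, 0.002, -0.006]
wrist_force: [-5.4, -0.7, 0.3]
gripper_width: 0.0003
t 20.08 ang 101.1 r 39.4 z 197.9 Ft 5.4 F [-5.4 -0.7  0.3]
[1.6, -1.2] [2.9, -1.0] [4.2, -0.8] [5.5, -0.7] [6.9, -0.7] [8.2, -0.7] [9.5, -0.7] [10.8, -0.8] 
w8 fit [0.5457 0.1475 0.0798] rimz [0.21835313 0.2195996 ] spoke nan z nan 0
s8 fit [0.5491 0.1609 0.0676] rimz [0.21922271 0.22101577] spoke -37.055966906691296 z 0.2187521897506156 270wheel.py:12: RuntimeWarning: Mean of empty slice.
  print(n,'fit',np.round(f,4),'rimz',np.percentile(Q[:,2],[50,90]),'spoke',np.degrees(np.angle(np.exp(3j*a).mean()))/3,'z',np.median(S[:,2]),len(S))
  ret = ret.dtype.type(ret / rcount)
  return _methods._mean(a, axis=axis, dtype=dtype,
```

View pics/w8.png

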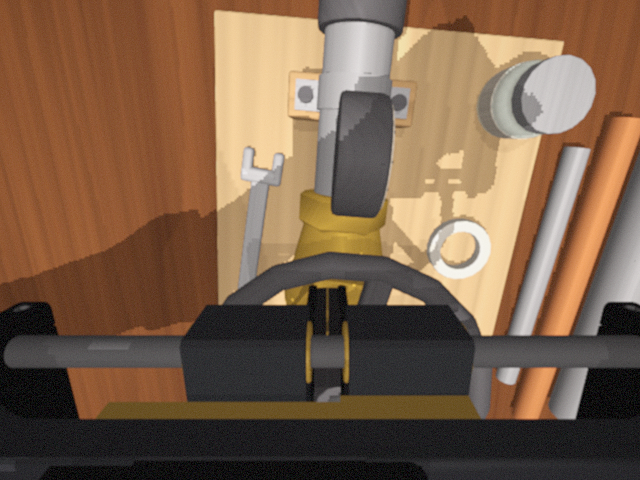

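```bash
python3 arc.py -2.9 -2.9
```

```text
t 20.18 ang 98.2 r 39.6 z 198.3 Ft 0.4 F [-0.3 -0.4  0.2]
[2.2, -1.4] [4.1, -1.3] [6.0, -1.2] [7.9, -1.3] [9.8, -1.4] [11.7, -1.7] [13.6, -2.0] [15.5, -2.4]
```

```bash
python3 -m jog '[[[2,0,-1.4],[0,0,0],0],[[4,0,-1.3],[0,0,0],0],[[6,0,-1.2],[0,0,0],0],[[8,0,-1.3],[0,0,0],0],[[9.8,0,-1.4],[0,0,0],0],[[11.5,0,-1.7],[0,0,0],0],[[12,0,-1.8],[0,0,0],0],[[12,0,-1.8],[0,0,0],0]]'; python3 arc.py 4 2
```

```text
clock: 20.85
position: [0.5533, 0.1957, 0.1982]
tcp_rot: [-1.571, -0.0, -0.007]
wrist_force: [-3.0, 0.5, -1.5]
gripper_width: 0.0005
t 20.85 ang 81.6 r 36.1 z 198.2 Ft 3.0 F [-3.   0.5 -1.5]
[-2.4, 2.1] [-3.7, 2.2] [-5.0, 2.2] [-6.4, 2.2] [-7.7, 2.1] [-9.0, 2.0] [-10.3, 1.9] [-11.6, 1.6]
```

Back the finger off anticlockwise into the gap, lift out, and look.

```bash
python3 -m jog '[[[-4,0,2],[0,0,0],0],[[-10,0,2],[0,0,0],0],[[-14,0,1],[0,0,0],0],[[-14,-30,1],[0,0,0],0],[[-14,-65,1],[0,0,0],0],[[-30,-65,-30],[0,0,0],0],[[-40,-65,-65],[0,0,0],0],[[-50,-65,-100],[0,0,0],0]]'; python3 - <<'E'
from wheel import *
st();shot('wrist','w9'); shot('scene','s9')
wheel('w9',zr=(.2,.235));wheel('s9')
E
```

```text
clock: 21.52
position: [0.5019, 0.0962, 0.2643]
tcp_rot: [-1.571, -0.003, -0.003]
wrist_force: [-0.2, -1.7, -0.3]
gripper_width: 0.0003
t 21.52 p [0.5019 0.0962 0.2643] rot [-1.571 -0.003 -0.003] F [-0.2 -1.7 -0.3] w 0.0003327407926655785 q [ 0.27  0.22 -0.63  1.84  0.14  1.13 -0.41]
w9 fit [0.5459 0.1596 0.0659] rimz [0.21807607 0.21937235] spoke 49.45480628410176 z 0.217384150259343 3180
s9 fit [0.5493 0.1617 0.0669] rimz [0.21889663 0.22081143] spoke 49.42939817424455 z 0.21829562685393053 394
```

View pics/w9.png

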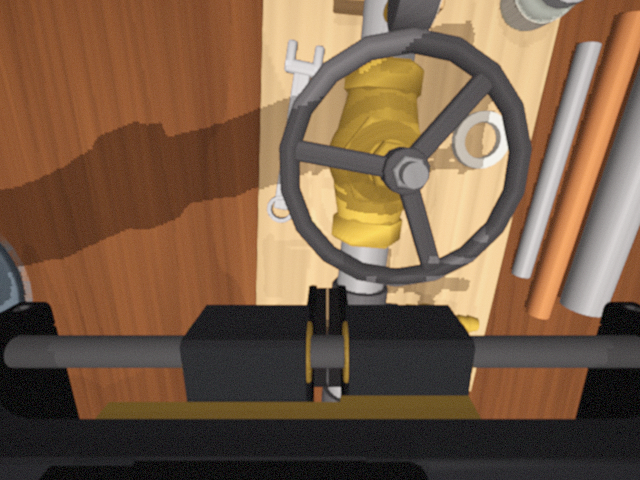

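```bash
python3 -m jog '[[[0,-30,-20],[0,0,0],0],[[0,-60,-50],[0,0,0],0],[[0,-60,-90],[0,0,0],0],[[0,-60,-130],[0,0,0],0],[[0,-60,-170],[0,0,0],0],[[0,-60,-210],[0,0,0],0],[[0,-60,-250],[0,0,0],0],[[0,-60,-270],[0,0,0],0]]'; python3 - <<'E'
from wheel import *
st();shot('top','t10'); shot('scene','s10');wheel('t10');wheel('s10')
for n in('t10','s10'):
    z=np.load('pics/%s.npz'%n);W=cloud(z['d'],z);X,Y,Z=np.moveaxis(W,-1,0)
    P=W[(Z>.116)&(Z<.137)&(X>.575)&(X<.64)&(Y>-.13)&(Y<-.015)][:,:2];c=P.mean(0);v=np.linalg.svd(P-c,full_matrices=False)[2][0];v*=-np.sign(v[1]);print(n,'lever',len(P),np.degrees(np.arctan2(v[1],v[0])))
E
```

```text
clock: 22.28
position: [0.5, -0.1792, 0.3235]
tcp_rot: [-1.574, -0.001, -0.012]
wrist_force: [-0.3, 0.3, -0.7]
gripper_width: 0.0002
t 22.28 p [ 0.5    -0.1792  0.3235] rot [-1.574e+00 -1.000e-03 -1.200e-02] F [-0.3  0.3 -0.7] w 0.00023328505098349435 q [ 0.64  0.19 -0.44  1.72  0.09  1.26  0.17]
t10 fit [0.5476 0.1588 0.0667] rimz [0.21907045 0.22080304] spoke 49.35836128721731 z 0.21839280557776003 443
s10 fit [0.5491 0.1617 0.0671] rimz [0.21892859 0.22075172] spoke 49.17605189147897 z 0.21845472042929787 402
t10 lever 696 -95.12408605313001
s10 lever 390 -94.49954117668815
```

View pics/t10.png

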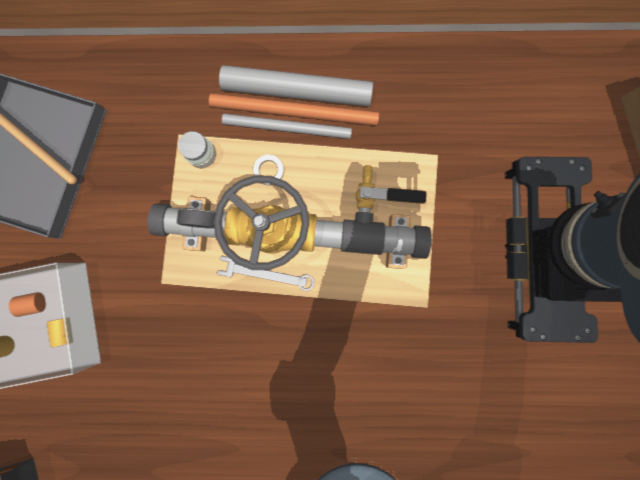

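View pics/s10.png

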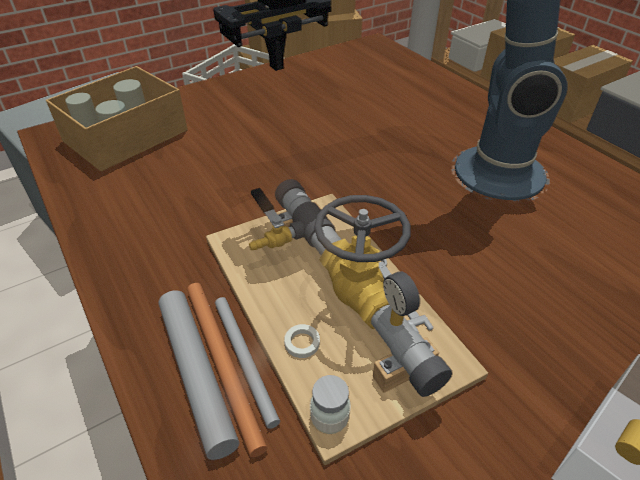

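The lever is at −95°, which is shut. The wheel has been turned back about 92°. The jar, tape and spanner are where they were, and the robot is clear of everything.

```bash
python3 -c "
from cell import job
print(job.sign_off())"
```

```text
the job is handed in; nothing more can be done
None
```

The valve set is ready for its pressure test, and I handed the job in at about 22 s of the 67 s allowed.

- **Drain cock:** I swung the lever round until it stopped moving, with about 9 N on it. In the last pictures it points at −94.5° to −95.1°, and the shut direction is about −94.9°.
- **Stop valve:** I opened it about 1.02 turns to its back stop; the wheel rose about 5.1 mm. The stop held at about 16 N. I pushed on a second spoke to make sure, and it held there too, at about 12 N.
- **Back-off:** I turned the wheel back about 92° by the cameras, and it sank about 1.2 mm, which agrees.
- **Final state:** The wheel stayed at about 49° in the last pictures, before and after the arm moved away. The jar, tape and spanner look unmoved by eye, and the robot touches nothing.

The highest force read was about 17 N, but it was only read at the end of each move.

No checks failed. Two measurements were spoiled because the gripper hid part of the wheel: one wrist-camera wheel fit gave no result, and the scene camera's spoke angle at that moment was off. I repeated both with the arm clear, and the cameras then agreed to within 0.3° on the spoke angle.

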